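# Sort the vanity counter: hair things and tooth things

## Task

Tidy the washbasin counter: lay both hair brushes flat in the dark wooden tray, and the electric toothbrush and the green toothbrush case flat in the blue tray. Two of the four lie under the glass riser shelf. Set things down gently rather than dropping them, do not bump the glass shelf, and leave everything else on the counter where it is.

Things in the scene. Friction and masses are not known exactly. Their poses are not given: they have to be found in the camera images.
- paddle_brush: Hair brush of light wood, 170 mm long, 90 g, black bristles. Origin on the underside; x runs from handle to head. Handle x -85..+20 mm, 24 mm wide, 22 mm high; head x +15..+85 mm, 46 mm wide, 14 mm thick, bristles to 28 mm high. z up; starts flat on the counter, in the open or under the riser, x within 25 degrees of world +x or -x. Grip across y at the origin, near its centre of mass.
- round_brush: Round hair brush, red square handle, black barrel, 170 mm long, 80 g. Origin on the underside; x runs from handle to barrel. Handle x -85..+15 mm, 26 mm wide and 26 mm high; barrel x +13..+85 mm, 34 mm across; it does not roll. z up; starts flat on the counter, in the open or under the riser, x within 25 degrees of world +x or -x. Grip across y at the origin, near its centre of mass.
- electric_toothbrush: White electric toothbrush, green ring and bristles, 170 mm long, 120 g. Origin on the underside; x runs from body to brush head. Body x -85..+30 mm, 28 mm wide, 26 mm high; then a 9 mm neck and small head up to x +85 mm. It does not roll. z up; starts flat on the counter, in the open or under the riser, x within 25 degrees of world +x or -x. Grip across y at the origin, near its centre of mass.
- toothbrush_case: Green closed toothbrush travel case with a white seam and clip, 160 x 30 x 24 mm (x, y, z), about 70 g. Origin at the centre of its underside, x along its length. z up; starts flat on the counter, in the open or under the riser, x within 25 degrees of world +x or -x. Grip across y at the origin, near its centre of mass.
- hair_tray: Dark wooden open tray for the hair things, fixed. Square, outside 220 x 220 mm, 55 mm high, walls and floor 5 mm thick, inside 210 x 210 mm. Origin at the centre of its underside on the counter, x and y along its sides, turned 28 to 46 degrees from world x and y. On the left or the right of the counter.
- tooth_tray: Blue plastic open tray for the tooth-care things, fixed; same size and frame as the wooden one. It stands on the other side.
- riser: Fixed clear glass shelf on four 12 mm square steel posts (x = +-72, y = +-203 mm), open all round. Origin on the counter under its centre, x away from the robot. Glass 160 x 420 mm (x, y), underside 240, top 250 mm up. Two things to sort lie under it, origins 60 to 80 mm behind its front edge (x = -80 mm), 80 to 105 mm off its middle: the tool must tilt in from the robot's side.
- soap: Bystander: orange soap bar 75 x 48 x 24 mm lying in the open middle of the counter in front of the riser. Origin under its centre.
- balm_jar: Bystander: small amber jar, 44 mm across, 55 mm high, standing under the riser near its middle. Origin under its centre.
- cream_tin: Bystander: flat aluminium tin, 60 mm across, 24 mm high, on the counter beside the right-hand tray. Origin under its centre.
- tumbler: Bystander: dark wooden tumbler, 80 mm across, 110 mm high, behind the left-hand tray. Origin under its centre.
- lotion: Bystander: white pump bottle, 72 mm across, 198 mm high, behind the right-hand tray. Origin under its centre.
- soap_pump: Bystander: round light-wood soap dispenser, 80 mm across, 141 mm high, beside the left end of the riser. Origin under its centre.
- ring_bowl: Bystander: small blue bowl, 70 mm across, 35 mm high, standing on top of the riser's glass. Origin under its centre.
Not all that is in view belongs to the job. Leave any yellow look-alike of the electric_toothbrush alone.

How it is judged:
By the outcome, as a careful person would: the job done as asked, in the order asked, and still so for the second after the job is handed in, with the robot touching nothing.
It also fails if it takes over 67 s, if anything falls off the work surface, if the arm or the gripper's body presses on something with over 40 N, if the wrist force passes 120 N, or if a joint passes its speed limit or range.

## Robot

A 6-joint arm with a two-finger parallel gripper is mounted at the origin on the work surface. World frame = base frame: x ahead of the robot, y to its left, z up, the work surface at z = 0. Lengths are in m, angles in rad, forces in N, time in s.
With the tool pointing down it reaches from about 0.325 to 0.775 m from the base axis. Payload 5.5 kg.
Tool frame: the origin (TCP) lies midway between the tips of the shut fingers; the grasp point (between the pads) lies 19 mm behind it; z points along the fingers, y is the line along which they close (so a half turn about z gives the same grasp; the last joint's range is limited). The gripper opens to 85 mm and grips with 20 to 120 N. Pads are 22 mm wide; open, the fingers measure 114 mm over their backs; the gripper's body (76 mm by 85 mm) begins 54 mm behind the grasp point. The pads swing forward as they close: fully open they stand 13 mm farther back than shut.
Start: joints at [1.273, 0.091, 1.231, -0, 1.82, -0.057], TCP at [0.143, 0.583, 0.2] pointing down, gripper open.
Joint ranges: [-2.87, 2.87], [-0.86, 2.18], [0.17, 2.46], [-1.51, 4.65], [0.06, 2.69], [-2.65, 2.65]. Speed limits (rad/s): [2.57, 2.57, 3.01, 3.14, 3.14, 3.14].

## Interface

Orientations are given as a 3x3 rotation matrix whose columns are the frame's x, y, z axes.
In Python, from station import arm gives the robot as it stands. The module is installed in compiled form; this text tells all that it offers.
- The arm moves only by the tool step_arm, never from a script. Its argument "targets" is a list of rows, each a list of 3 entries, a list of its own where there are three numbers: the shift along the tool's x, y, z in m, then the turn about the tool's z in rad, then the finger opening in m, from 0 to 0.0854. A call has 1 to 12 rows; each row is the pose to reach, as a shift and turn from the pose commanded when the call began, along the tool's axes at that moment; what a row does not reach only later rows make up. A row lasts 1/8 s, in which the tool goes at most 62.5 mm and 10.7 degrees, less where a joint would pass 70% of its speed; a pose out of reach is approached as far as the arm can. A call with a gripper value outside its range is refused whole. The fingers move at their own pace and stop on an object; the grip force is fixed at half the most. Time passes only in rows, so rows that repeat a pose let the fingers close. It gives the time, the measured TCP pose, the force, the opening and the grip force at its end, in the units of the state.
- arm.read_state(): the state, without advancing time (a new reading comes with each control period).
- arm.grab_frame(name): name is "scene" or "top" or "wrist"; returns the picture (480x640x3 uint8, blue, green, red); there is no depth.
- arm.camera_params(name): a dict with "mtx" (3x3 intrinsics, pixels), "extrinsics" (4x4, takes a point from camera to world coordinates); the wrist camera has in their place "hand_eye" (4x4, takes a point from camera to tool coordinates, whose origin is the TCP and whose axes are the flange's). Camera axes: x right, y up, looking along -z (the intrinsics and any distortion apply to the point x, -y, -z); pixel columns grow to the right and rows downward; lengths in m; the calibration is good to about 2 mm. A picture is of the moment at which its call begins: read the wrist's pose just before it. camera_params takes no time and is no camera call.
- arm.close_job(): hands the job in; it is judged then, once.
Trained networks look in the newest picture that a camera, given by its name, has taken for a name from the list of things; names that differ only in an ending like _2 or _b are one class to them, and where a whole thing is asked for, a point or a joint stands for the part that bears it (a point fixed in the world has none). Each returns a list of dicts, best first, with "conf" (0 to 1); they miss things now and then, are a little off and sometimes report something else, mostly with a low value. They report only what shows in the picture. A call takes as long as a camera call. They do not tell look-alikes from the thing itself.
- arm.masks_of(camera, target): "region" (480x640 bool, what is visible of it) and "extent" ([left, top, right, bottom] in pixels, round what is visible of it).
- arm.landmark_of(camera, target): "pixel" ([column, row] in pixels: a listed point, or the origin of a listed thing).
The state is a dict: "time_s": time; "q": joint angles; "joint_velocities": joint speeds; "effort": joint torques, N m; "eef_pos": TCP position; "tcp_rot": TCP orientation; "force": force on the tool from outside, world axes, zero at the start; "wrist_torque": the same for the moment, N m; "width": opening from 0.0 (shut) to 1.0 (fully open); "grasp_force": force on a finger pad.
Only numpy, scipy, OpenCV 4.12 (cv2) and the standard library are available. Lean on these libraries where they do the work, as an engineer would, in place of code of your own. Each camera call takes 0.05 s, during which the arm holds its last target. There are 200 camera calls.

## Working session

There is one attempt and no reset: what is moved stays moved. The work goes in short steps, Python scripts to look and compute and a tool call to move; the robot and the scene stay as the last step left them, time stands still between calls to the robot, and variables do not carry over. Pictures are saved under pics/ and viewed, at most 10 in all, crops included, and the job is handed in when it is done.

Besides the shell and the picture viewer there is one more tool, called after ">>>" in YAML: its name, and indented under it one key for each argument. step_arm: Moves the arm, as the interface text tells. Its arguments: {"type":"object","properties":{"targets":{"type":"array"}},"required":["targets"]}

I'll start with one look from the fixed cameras and the networks' detections.

```bash
mkdir -p pics; cat > h.py <<'E'
import numpy as np, cv2
from station import arm
def ray(cam,px):
    p=arm.camera_params(cam); K=np.array(p["mtx"],float)
    if "extrinsics" in p: T=np.array(p["extrinsics"],float)
    else:
        s=arm.read_state(); W=np.eye(4); W[:3,:3]=s["tcp_rot"]; W[:3,3]=s["eef_pos"]; T=W@np.array(p["hand_eye"],float)
    d=p.get("dist",None); d=np.zeros(5) if d is None else np.array(d,float)
    u=cv2.undistortPoints(np.array([[px]],float),K,d)[0,0]
    return T[:3,3],T[:3,:3]@np.array([u[0],-u[1],-1.0])
def atz(cam,px,z):
    o,d=ray(cam,px); return o+d*(z-o[2])/d[2]
def proj(cam,P):
    p=arm.camera_params(cam); K=np.array(p["mtx"],float);T=np.array(p["extrinsics"],float)
    c=(np.array(P)-T[:3,3])@T[:3,:3]; c=c*[1,-1,-1]; q=c@K.T; return q[:,:2]/q[:,2:]
E
python3 - <<'E'
from h import *
print({k:(np.round(v,3).tolist() if not isinstance(v,str) else v) for k,v in arm.camera_params("top").items()})
print(arm.camera_params("scene").keys(), np.round(arm.camera_params("scene")["extrinsics"],3).tolist())
for c in ["scene","top"]:
    cv2.imwrite(f"pics/{c}0.png",arm.grab_frame(c))
    for n in "paddle_brush round_brush electric_toothbrush toothbrush_case hair_tray tooth_tray riser soap balm_jar".split():
        for m in arm.landmark_of(c,n)[:3]: print(c,n,round(m["conf"],2),np.round(m["pixel"]),np.round(atz(c,m["pixel"],0),3))
print(arm.read_state())
E
```

```text
{'mtx': [[447.22, 0.0, 314.347], [0.0, 447.22, 240.585], [0.0, 0.0, 1.0]], 'extrinsics': [[-0.0, 0.994, -0.11, 0.329], [-1.0, -0.002, -0.018, -0.019], [-0.018, 0.11, 0.994, 1.112], [0.0, 0.0, 0.0, 1.0]]}
dict_keys(['mtx', 'extrinsics']) [[0.332, -0.604, 0.724, 1.377], [0.943, 0.201, -0.265, -0.328], [0.014, 0.771, 0.636, 0.993], [0.0, 0.0, 0.0, 1.0]]
scene paddle_brush 0.78 [372. 328.] [0.65  0.078 0.   ]
scene electric_toothbrush 0.61 [304. 347.] [ 0.651 -0.111  0.   ]
scene electric_toothbrush 0.59 [187. 251.] [ 0.177 -0.347  0.   ]
scene toothbrush_case 0.45 [239. 290.] [ 0.396 -0.228  0.   ]
scene hair_tray 0.85 [446. 255.] [0.456 0.418 0.   ]
scene tooth_tray 0.85 [190. 317.] [ 0.455 -0.375  0.   ]
scene tooth_tray 0.64 [445. 255.] [0.453 0.417 0.   ]
scene balm_jar 0.58 [346. 347.] [ 0.683 -0.01   0.   ]
top paddle_brush 0.64 [286. 167.] [0.642 0.075 0.   ]
top paddle_brush 0.49 [360. 250.] [ 0.428 -0.114  0.   ]
top round_brush 0.96 [277. 248.] [0.433 0.094 0.   ]
top electric_toothbrush 0.66 [456. 351.] [ 0.183 -0.342  0.   ]
top electric_toothbrush 0.6 [359. 164.] [ 0.647 -0
[... 601 characters left out ...]
67378982e-02]), 'joint_velocities': array([-1.99649258e-03,  4.95653971e-04, -9.17230343e-05, -8.24344937e-04,
        1.77439389e-03, -1.06270673e-03]), 'effort': array([-1.01021120e-03, -4.58484650e+01, -4.18105280e+01, -7.23673315e-05,
        7.46419391e-04,  6.78435740e-06]), 'eef_pos': array([0.14308888, 0.58269428, 0.19956835]), 'tcp_rot': array([[-9.71156991e-01,  2.38440977e-01, -1.69224782e-05],
       [ 2.38440977e-01,  9.71156990e-01, -3.54520219e-05],
       [ 7.98116827e-06, -3.84644911e-05, -9.99999999e-01]]), 'force': array([ 0.15954161, -0.16172499, -0.18123029]), 'wrist_torque': array([-0.02286448, -0.04012569, -0.01416403]), 'grasp_force': 0.0, 'width': 1.0015926229711862}
```

View pics/top0.png

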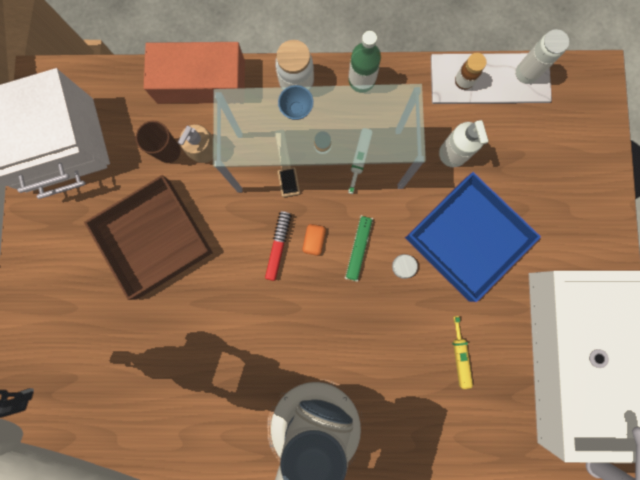

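View pics/scene0.png

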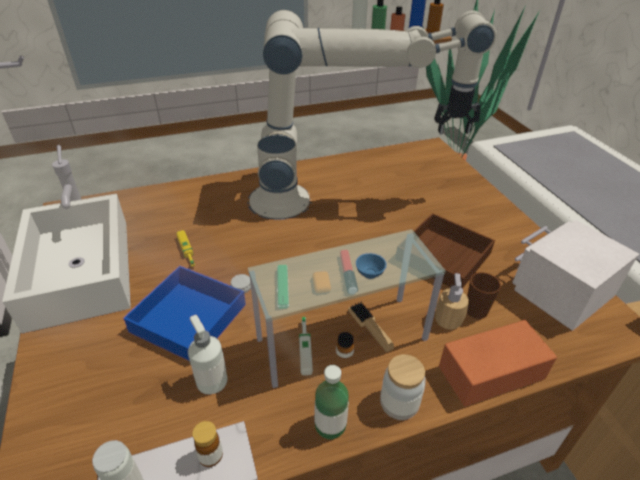

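Top view: the round brush (277,248) and the green case (359,249) lie in the open. The paddle brush (286,167, dark head towards the robot) and the white electric toothbrush (359,164, head towards the robot) lie under the glass. The yellow look-alike at (456,351) stays put. The wooden tray is on the left (150,240) and the blue one on the right (470,236).

Candidates for confusion:
- **Electric toothbrush:** white at (359,164) or yellow at (463,351); I choose white.
- **Case:** green at (359,249), or the green bottle at (365,62); I choose the former.
- **Paddle brush:** (286,167) vs the net's false hit at (360,250); I choose (286,167).
- **Round brush:** (277,248) only.

Next: measure poses and make one close crop.

```bash
python3 - <<'E'
from h import *
im=arm.grab_frame("top")
def axis(cam,m,z):
    ys,xs=np.nonzero(m); pts=np.c_[xs,ys].astype(float)
    P=np.array([atz(cam,p,z) for p in pts[::max(1,len(pts)//400)]])[:,:2]
    (c,s,a)=cv2.minAreaRect(P.astype(np.float32)*1000)
    B=cv2.boxPoints((c,s,a)); e=[B[1]-B[0],B[2]-B[1]]; e=max(e,key=np.linalg.norm)
    yaw=np.degrees(np.arctan2(e[1],e[0])); yaw=(yaw+90)%180-90
    return np.round(c,0),np.round(s,0),round(yaw,1)
for c in ["top"]:
    for n,z in [("paddle_brush",.015),("round_brush",.02),("electric_toothbrush",.015),("toothbrush_case",.015),("hair_tray",.055),("tooth_tray",.055),("riser",.25),("soap",.02),("balm_jar",.05),("cream_tin",.024)]:
        for m in arm.masks_of(c,n)[:3]:
            if m["conf"]>.3: print(c,n,round(m["conf"],2),m["extent"],m["region"].sum(),*axis(c,m["region"],z))
arm.grab_frame("scene")
for n,z in [("paddle_brush",.015),("electric_toothbrush",.015)]:
    for m in arm.masks_of("scene",n)[:2]: print("scene",n,round(m["conf"],2),m["extent"],*axis("scene",m["region"],z))
cv2.imwrite("pics/crop1.png",cv2.resize(im[85:290,210:440],None,fx=3.4,fy=2.9,interpolation=cv2.INTER_CUBIC))
print(arm.read_state()["time_s"])
E
```

```text
top paddle_brush 0.86 [278.6, 169.8, 297.2, 196.9] 529 [602.  67.] [80. 46.] 8.8
top round_brush 0.7 [278.5, 167.4, 298.7, 195.5] 512 [602.  67.] [77. 45.] 11.3
top round_brush 0.6 [267.6, 213.4, 290.8, 280.4] 808 [438.  91.] [ 30. 172.] -12.4
top electric_toothbrush 0.57 [348.7, 165.7, 366.2, 189.2] 155 [ 608. -105.] [28. 74.] -5.6
top electric_toothbrush 0.52 [181.5, 123.0, 215.0, 160.7] 1003 [699. 296.] [106.  79.] 31.6
top toothbrush_case 0.63 [346.7, 215.0, 371.9, 280.3] 807 [ 435. -109.] [ 32. 162.] -15.4
top hair_tray 0.93 [82.9, 174.0, 211.6, 300.2] 9029 [453. 399.] [228. 228.] 32.9
top tooth_tray 0.92 [408.2, 172.9, 540.3, 303.0] 9205 [ 455. -374.] [222. 232.] -45.4
top riser 0.78 [215.6, 86.0, 426.8, 193.2] 16090 [634. -12.] [210. 418.] -88.6
top soap 0.8 [302.2, 224.0, 326.4, 254.6] 570 [453.   2.] [48. 75.] -12.2
top soap 0.52 [213.9, 85.4, 427.1, 190.0] 15865 [720.  -9.] [257. 524.] -88.2
top cream_tin 0.65 [392.2, 252.3, 419.5, 278.4] 442 [ 386. -218.] [56. 56.] -0.1
scene paddle_brush 0.86 [347.5, 303.2, 396.0, 352.1] [654.  75.] [171.  50.] 10.3
scene paddle_brush 0.21 [467.2, 270.4, 498.5, 318.0] [646. 415.] [ 81. 193.] -47.0
scene electric_toothbrush 0.74 [177.6, 229.5, 193.3, 268.2] [ 178. -350.] [177.  29.] 4.9
scene electric_toothbrush 0.72 [354.4, 253.2, 387.6, 279.4] [436. 164.] [ 92. 112.] -43.2
1.7
```

View pics/crop1.png

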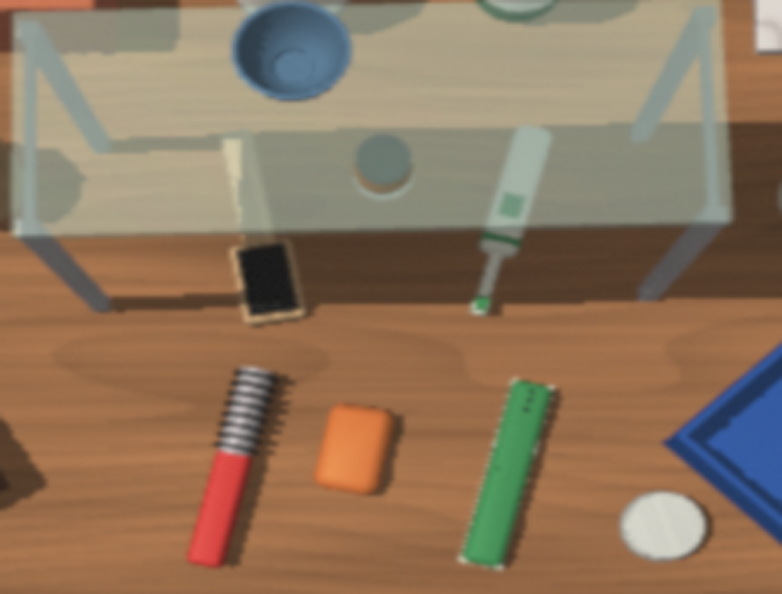

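The crop shows the paddle brush with its head end at about top pixel (291,195) and handle end at (278,133). The white toothbrush has its head tip at (352,192) and tail at (367,130). The two open items match the expected sizes (172x30 and 162x32 mm), so the choices hold. Computing positions now.

```bash
cat >> h.py <<'E'
def go(xyz,yaw=None):
    """tool shift (mm) and turn (rad) to reach world xyz with tool y at angle yaw (deg, mod 180)"""
    s=arm.read_state(); R=np.array(s["tcp_rot"]); d=R.T@(np.array(xyz)-s["eef_pos"])
    t=0
    if yaw is not None:
        c=np.degrees(np.arctan2(R[1,1],R[0,1])); e=(yaw-c+90)%180-90; t=-np.radians(e)
    return np.round(d*1000),round(t,3)
E
python3 - <<'E'
from h import *
for n,c in [("hair",[(164,178),(212,245),(132,298),(88,222)]),("tooth",[(473,174),(540,238),(475,300),(407,237)])]:
    P=np.array([atz("top",p,.055)[:2] for p in c]); e=np.roll(P,-1,0)-P
    print(n,P.round(3).tolist(),P.mean(0).round(3),np.linalg.norm(e,axis=1).round(3),np.degrees(np.arctan2(e[:,1],e[:,0])).round(0))
for n,a,b,z in [("paddle",(291,195),(278.5,133),.015),("tooth",(351.8,192),(367.4,130),.013)]:
    A=atz("top",a,z);B=atz("top",b,z);print(n,A.round(3),B.round(3),np.linalg.norm(A-B).round(3),((A+B)/2).round(3),np.degrees(np.arctan2(*(A-B)[1::-1])).round(1))
for p in [(215,166),(425,162),(215,88),(423,86)]: print("glass",atz("top",p,.25).round(3))
for p in [(240,191),(401,188)]: print("post",atz("top",p,0).round(3))
print(go([.435,.092,.1],77.6))
E
```

```text
hair [[0.6, 0.366], [0.436, 0.244], [0.31, 0.431], [0.492, 0.546]] [0.46  0.397] [0.204 0.225 0.215 0.21 ] [-143.  124.   32.  -59.]
tooth [[0.606, -0.381], [0.451, -0.532], [0.306, -0.374], [0.454, -0.22]] [ 0.454 -0.377] [0.217 0.215 0.214 0.222] [-136.  133.   46.  -47.]
paddle [0.565 0.059 0.015] [0.726 0.092 0.015] 0.164 [0.646 0.076 0.015] -168.5
tooth [ 0.573 -0.093  0.013] [ 0.733 -0.134  0.013] 0.165 [ 0.653 -0.113  0.013] 165.6
glass [0.574 0.194 0.25 ]
glass [ 0.58  -0.221  0.25 ]
glass [0.736 0.198 0.25 ]
glass [ 0.736 -0.222  0.25 ]
post [0.579 0.19  0.   ]
post [ 0.585 -0.218  0.   ]
(array([-400., -407.,  100.]), np.float64(-0.024))
```

>>> step_arm:
  targets:
    - [[-0.403,-0.407,0.08],-0.024,0.05]
    - [[-0.403,-0.407,0.08],-0.024,0.05]
    - [[-0.403,-0.407,0.08],-0.024,0.05]
    - [[-0.403,-0.407,0.08],-0.024,0.05]
    - [[-0.403,-0.407,0.08],-0.024,0.05]
    - [[-0.403,-0.407,0.08],-0.024,0.05]
    - [[-0.403,-0.407,0.08],-0.024,0.05]
    - [[-0.403,-0.407,0.08],-0.024,0.05]
    - [[-0.403,-0.407,0.08],-0.024,0.05]
    - [[-0.403,-0.407,0.08],-0.024,0.05]
    - [[-0.403,-0.407,0.08],-0.024,0.05]
    - [[-0.403,-0.407,0.08],-0.024,0.05]

```text
time_s: 3.2
eef_pos: [0.4371, 0.0926, 0.12]
tcp_rot: [[-0.977, 0.214, 0.0], [0.214, 0.977, 0.001], [-0.0, 0.001, -1.0]]
force: [0.3, -0.6, 0.3]
width: 0.587
grasp_force: 0.0
```

```bash
python3 - <<'E'
from h import *
s=arm.read_state();im=arm.grab_frame("wrist"); cv2.imwrite("pics/w1.png",im)
print(s["time_s"],s["eef_pos"],s["width"],s["q"].round(2),np.array(arm.camera_params("wrist")["hand_eye"]).round(3).tolist())
m=arm.masks_of("wrist","round_brush")
for k in m[:2]:
    ys,xs=np.nonzero(k["region"]);P=np.array([atz("wrist",p,.02)[:2] for p in np.c_[xs,ys][::20]]);print(k["conf"],k["extent"],cv2.minAreaRect(P.astype(np.float32)*1000))
print(go([.431,.093,.004],77.6))
E
```

```text
3.2 [0.4370644  0.09263294 0.11999725] 0.5871220287663744 [ 0.13 -0.33  1.76  0.    1.71 -1.22] [[-0.0, 0.96, 0.281, 0.071], [1.0, 0.0, 0.0, -0.0], [0.0, 0.281, -0.96, -0.174], [0.0, 0.0, 0.0, 1.0]]
0.94 [296.5, 110.0, 343.8, 339.7] ((439.0386962890625, 92.41442108154297), (32.40952682495117, 175.14373779296875), 77.69343566894531)
(array([  6.,  -1., 116.]), np.float64(0.002))
```

>>> step_arm:
  targets:
    - [[0.003,0.0,0.06],0.0,0.05]
    - [[0.003,0.0,0.09],0.0,0.05]
    - [[0.003,0.0,0.11],0.0,0.05]
    - [[0.003,0.0,0.116],0.0,0.05]
    - [[0.003,0.0,0.116],0.0,0.015]
    - [[0.003,0.0,0.116],0.0,0.015]
    - [[0.003,0.0,0.116],0.0,0.015]
    - [[0.003,0.0,0.116],0.0,0.015]

```text
time_s: 4.3
eef_pos: [0.4348, 0.092, 0.0041]
tcp_rot: [[-0.977, 0.215, 0.001], [0.215, 0.977, 0.0], [-0.001, 0.0, -1.0]]
force: [-1.3, -0.3, -0.2]
width: 0.171
grasp_force: 0.0
```

```bash
python3 - <<'E'
from h import *
a=arm.grab_frame("wrist");b=arm.grab_frame("scene")
cv2.imwrite("pics/w2.png",np.hstack([cv2.resize(a,(400,300)),cv2.resize(b[200:360,220:460],(400,300))]))
print(arm.read_state()["grasp_force"],arm.read_state()["width"])
E
```

```text
0.0 0.17295173610318038
```

View pics/w2.png

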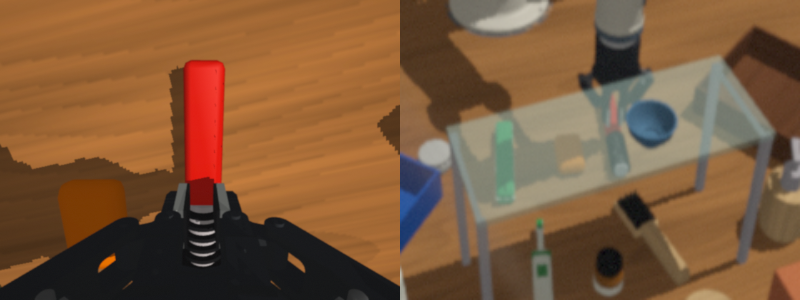

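The handle sits between the pads but they haven't met it yet; closing further.

>>> step_arm:
  targets:
    - [[0,0,0],0,0]
    - [[0,0,0],0,0]
    - [[0,0,0],0,0]

```text
time_s: 4.78
eef_pos: [0.4344, 0.092, 0.0035]
tcp_rot: [[-0.977, 0.215, -0.0], [0.215, 0.977, 0.0], [0.0, -0.0, -1.0]]
force: [0.2, 0.1, 0.5]
width: -0.0
grasp_force: 0.0
```

```bash
python3 - <<'E'
from h import *
s=arm.read_state();a=arm.grab_frame("wrist");cv2.imwrite("pics/w3.png",np.hstack([cv2.resize(a,(400,300)),cv2.resize(arm.grab_frame("top")[190:310,230:390],(400,300))]))
print(s["grasp_force"],s["width"],s["eef_pos"])
for c in ("wrist","top"):
  for k in arm.masks_of(c,"round_brush")[:1]:
    ys,xs=np.nonzero(k["region"]);P=np.array([atz(c,p,.02)[:2] for p in np.c_[xs,ys][::10]]);print(k["conf"],k["extent"],cv2.minAreaRect(P.astype(np.float32)*1000))
E
```

```text
0.0 -0.00015744826124724343 [0.4344455  0.09196618 0.00353135]
0.77 [292.9, 99.8, 360.7, 431.6] ((428.82696533203125, 94.41958618164062), (26.83854103088379, 155.63861083984375), 77.05067443847656)
0.53 [266.2, 253.2, 283.2, 284.1] ((386.79327392578125, 102.38174438476562), (26.35145378112793, 59.79716491699219), 80.30753326416016)
```

View pics/w3.png

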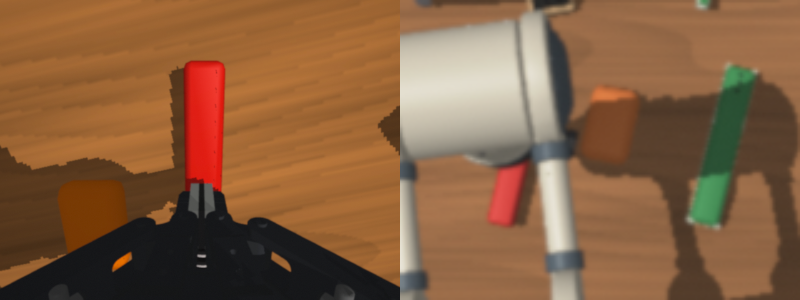

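The fingers shut without contact although the handle is below them, so heights need checking. I'll triangulate the handle end from the two wrist heights and check where the fingertips project.

```bash
python3 - <<'E'
from h import *
p=arm.camera_params("wrist");print(p.keys(),np.array(p["mtx"]).round(1).tolist()); H=np.array(p["hand_eye"])
def T(s): W=np.eye(4);W[:3,:3]=s["tcp_rot"];W[:3,3]=s["eef_pos"];return W@H
s2=arm.read_state();im2=arm.grab_frame("wrist");im1=cv2.imread("pics/w1.png")
T2=T(s2);W=np.eye(4);W[:3,:3]=s2["tcp_rot"];W[:3,3]=[0.4370644,0.09263294,0.11999725];T1=W@H
K=np.array(p["mtx"])
def corners(im):
    h=cv2.cvtColor(im,cv2.COLOR_BGR2HSV);m=((h[...,0]<6)|(h[...,0]>174))&(h[...,1]>180)&(h[...,2]>120)
    m=cv2.morphologyEx(m.astype(np.uint8),cv2.MORPH_OPEN,np.ones((5,5)))
    ys,xs=np.nonzero(m);r=ys.min();out=[]
    for k in (12,40): 
        xx=xs[ys==r+k];out.append((xx.min(),xx.max(),r+k))
    return r,out,xs.min(),xs.max(),ys.max()
def P(T): V=np.diag([1,-1,-1])@np.linalg.inv(T)[:3];return K@V[:3]
c1=corners(im1);c2=corners(im2);print(c1,c2)
u1=np.array([[np.mean(c1[1][0][:2])],[c1[0]]],float);u2=np.array([[np.mean(c2[1][0][:2])],[c2[0]]],float)
X=cv2.triangulatePoints(P(T1),P(T2),u1,u2);print("end",(X[:3]/X[3]).T)
for z in (0,-.013,-.025,-.04):
    q=np.linalg.inv(H)@[0,0,z,1];q=K@(q[:3]*[1,-1,-1]);print(z,q[:2]/q[2])
E
```

```text
dict_keys(['mtx', 'hand_eye']) [[384.3, 0.0, 322.1], [0.0, 384.3, 244.2], [0.0, 0.0, 1.0]]
(np.int64(109), [(np.int64(305), np.int64(341), np.int64(121)), (np.int64(305), np.int64(340), np.int64(149))], np.int64(305), np.int64(341), np.int64(247)) (np.int64(98), [(np.int64(295), np.int64(359), np.int64(110)), (np.int64(295), np.int64(358), np.int64(138))], np.int64(295), np.int64(359), np.int64(305))
end [[0.35399767 0.11124688 0.02932262]]
0 [322.68041732 283.52361061]
-0.013 [322.71583692 294.37777709]
-0.025 [322.75333728 305.86958301]
-0.04 [322.80837302 322.73502224]
```

```bash
python3 - <<'E'
from h import *
s=arm.read_state();e=s["eef_pos"];b=arm.grab_frame("scene");a=arm.grab_frame("wrist")
q=proj("scene",[e,e+[0,0,.03],e+[0,0,.1]]);print(q)
x0,y0=int(q[0][0])-60,int(q[0][1])-90
c=cv2.resize(b[y0:y0+140,x0:x0+120],None,fx=4,fy=4,interpolation=cv2.INTER_CUBIC)
for k in q: cv2.drawMarker(c,tuple(int(v) for v in ((k-[x0,y0])*4)),(255,0,255),0,10,1)
w=cv2.resize(a[240:400,260:390],None,fx=2.4,fy=3.5)
cv2.imwrite("pics/w4.png",np.hstack([c,w]))
E
```

```text
[[347.20849474 272.78558948]
 [347.66552082 265.45104297]
 [348.7818127  247.53632199]]
```

View pics/w4.png

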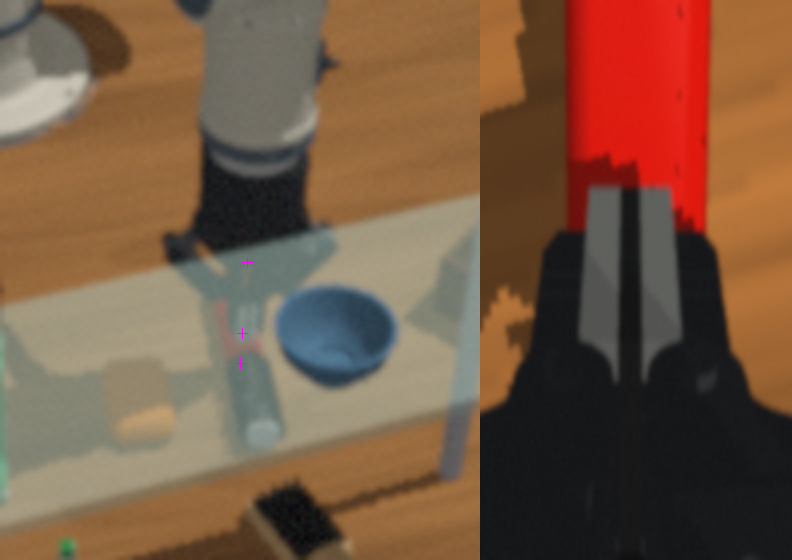

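The wrist crop (right) shows the shut fingers standing on or over the red handle. Their tips' front edge is at about row 293, where a tip at the reported TCP would show at about row 262. The scene crop agrees: the fingers end near the +30 mm marker. I'll open and descend in small steps, watching the force.

>>> step_arm:
  targets:
    - [[0,0,0],0,0.05]
    - [[0,0,0],0,0.05]
    - [[0,0,0.003],0,0.05]
    - [[0,0,0.006],0,0.05]

```text
time_s: 5.62
eef_pos: [0.4344, 0.092, -0.0027]
tcp_rot: [[-0.977, 0.215, -0.0], [0.215, 0.977, 0.0], [0.0, -0.0, -1.0]]
force: [0.6, -0.1, 0.6]
width: 0.588
grasp_force: 0.0
```

>>> step_arm:
  targets:
    - [[0,0,0.003],0,0.05]
    - [[0,0,0.006],0,0.05]
    - [[0,0,0.009],0,0.05]

```text
time_s: 6.0
eef_pos: [0.4344, 0.092, -0.0117]
tcp_rot: [[-0.977, 0.215, -0.0], [0.215, 0.977, -0.0], [0.0, -0.0, -1.0]]
force: [-0.2, -0.0, -0.3]
width: 0.589
grasp_force: 0.0
```

>>> step_arm:
  targets:
    - [[0,0,0.003],0,0.05]
    - [[0,0,0.006],0,0.05]
    - [[0,0,0.009],0,0.05]
    - [[0,0,0.009],0,0.05]

```text
time_s: 6.5
eef_pos: [0.4342, 0.092, -0.0208]
tcp_rot: [[-0.977, 0.215, -0.001], [0.215, 0.977, -0.0], [0.001, -0.0, -1.0]]
force: [-0.2, 0.6, -0.7]
width: 0.584
grasp_force: 0.0
```

```bash
python3 - <<'E'
from h import *
s=arm.read_state();a=arm.grab_frame("wrist");cv2.imwrite("pics/w5.png",np.hstack([cv2.resize(a,(400,300)),cv2.resize(a[220:400,200:440],(400,300))]))
print(s["eef_pos"],s["force"],s["q"])
E
```

```text
[ 0.43424348  0.09195876 -0.02076194] [-0.21525291  0.56516312 -0.67587692] [ 1.31988426e-01 -2.70669702e-01  1.96429286e+00  2.72619904e-05
  1.44857907e+00 -1.22201294e+00]
```

View pics/w5.png

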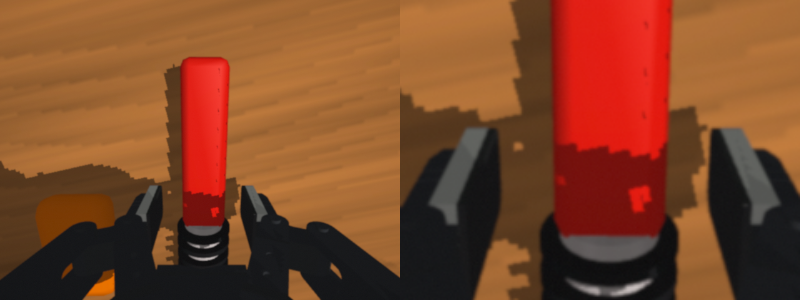

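The open fingers straddle the handle, and their tips still look about 15 mm above the counter. So the reported TCP lies roughly 30–35 mm beyond the real tips. I'll go a bit lower, then close.

>>> step_arm:
  targets:
    - [[0,0,0.003],0,0.05]
    - [[0,0,0.006],0,0.05]
    - [[0,0,0.009],0,0.05]
    - [[0,0,0.009],0,0.0]
    - [[0,0,0.009],0,0.0]
    - [[0,0,0.009],0,0.0]
    - [[0,0,0.009],0,0.0]

```text
time_s: 7.42
eef_pos: [0.4345, 0.092, -0.0294]
tcp_rot: [[-0.977, 0.215, 0.0], [0.215, 0.977, -0.0], [-0.0, -0.0, -1.0]]
force: [0.7, -0.5, 0.4]
width: 0.289
grasp_force: 60.5
```

Grasped at 60 N. Next I lift it, carry it to the wooden tray and turn it to line up with the tray's side.

>>> step_arm:
  targets:
    - [[0,0,-0.05],0,0]
    - [[0,0,-0.1],0,0]
    - [[0.01,0.05,-0.12],-0.15,0]
    - [[0.084,0.346,-0.12],-0.79,0]
    - [[0.084,0.346,-0.12],-0.79,0]
    - [[0.084,0.346,-0.12],-0.79,0]
    - [[0.084,0.346,-0.12],-0.79,0]
    - [[0.084,0.346,-0.12],-0.79,0]
    - [[0.084,0.346,-0.12],-0.79,0]
    - [[0.084,0.346,-0.12],-0.79,0]
    - [[0.084,0.346,-0.09],-0.79,0]
    - [[0.084,0.346,-0.09],-0.79,0]

```text
time_s: 8.93
eef_pos: [0.4261, 0.4454, 0.0582]
tcp_rot: [[-0.841, -0.541, -0.003], [-0.541, 0.841, -0.004], [0.005, -0.001, -1.0]]
force: [-0.3, -0.8, -0.5]
width: 0.294
grasp_force: 60.2
```

```bash
python3 - <<'E'
from h import *
s=arm.read_state();a=arm.grab_frame("wrist");b=arm.grab_frame("top");print(s["eef_pos"],s["width"],s["grasp_force"],np.degrees(np.arctan2(s["tcp_rot"][1,1],s["tcp_rot"][0,1])))
cv2.imwrite("pics/w6.png",np.hstack([cv2.resize(a,(400,300)),cv2.resize(b[140:320,60:300],(400,300))]))
E
```

```text
[0.42609449 0.44540925 0.05816163] 0.2936785670093793 60.24032235145569 122.74510334879925
```

View pics/w6.png

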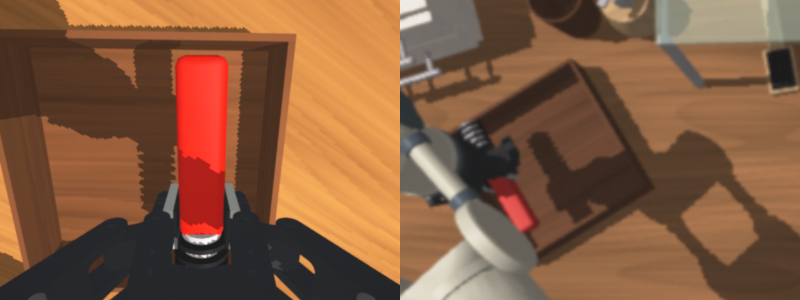

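The brush hangs lined up with the tray side, with about 20 mm clear at the handle end. Lowering it gently and releasing.

>>> step_arm:
  targets:
    - [[0,0,0.04],0,0]
    - [[0,0,0.065],0,0]
    - [[0,0,0.076],0,0]
    - [[0,0,0.081],0,0]
    - [[0,0,0.082],0,0]
    - [[0,0,0.082],0,0.042]
    - [[0,0,0.082],0,0.042]
    - [[0,0,0.06],0,0.042]
    - [[0,0,0.0],0,0.042]
    - [[0,0,-0.05],0,0.05]
    - [[0,0,-0.06],0,0.05]

```text
time_s: 10.4
eef_pos: [0.4286, 0.4496, 0.1269]
tcp_rot: [[-0.84, -0.542, 0.007], [-0.542, 0.84, 0.006], [-0.009, 0.002, -1.0]]
force: [-0.4, 0.6, 0.0]
width: 0.589
grasp_force: 0.0
```

```bash
python3 - <<'E'
from h import *
s=arm.read_state();arm.grab_frame("wrist");print(s["eef_pos"],s["force"],s["q"].round(2))
for k in arm.masks_of("wrist","round_brush")[:1]:
    ys,xs=np.nonzero(k["region"]);P=np.array([atz("wrist",p,.025)[:2] for p in np.c_[xs,ys][::20]]);print(k["conf"],k["extent"],cv2.minAreaRect(P.astype(np.float32)*1000))
for k in arm.masks_of("wrist","hair_tray")[:1]:
    ys,xs=np.nonzero(k["region"]);P=np.array([atz("wrist",p,.055)[:2] for p in np.c_[xs,ys][::20]]);print(k["conf"],k["extent"],cv2.minAreaRect(P.astype(np.float32)*1000))
print(go([.431,-.107,.1],90-15.4))
E
```

```text
[0.42855318 0.44963468 0.12691866] [-0.37710683  0.59199552  0.0237148 ] [ 0.75  0.14  1.31 -0.    1.69 -1.39]
0.78 [296.2, 109.8, 342.8, 342.1] ((429.2760009765625, 447.2078857421875), (173.5880584716797, 32.50837707519531), 33.674861907958984)Traceback (most recent call last):
  File "<stdin>", line 6, in <module>
  File "h.py", line 12, in atz
    o,d=ray(cam,px); return o+d*(z-o[2])/d[2]
        ~~~^^^^^^^^
  File "h.py", line 7, in ray
    s=arm.read_state(); W=np.eye(4); W[:3,:3]=s["tcp_rot"]; W[:3,3]=s["eef_pos"]; T=W@np.array(p["hand_eye"],float)
ValueError: time passes only in moves, steps and waits
```

The round brush lies flat in the tray (centre 429,447 mm, aligned). Next is the green case.

>>> step_arm:
  targets:
    - [[0.299,-0.472,0.03],0.84,0.055]
    - [[0.299,-0.472,0.03],0.84,0.055]
    - [[0.299,-0.472,0.03],0.84,0.055]
    - [[0.299,-0.472,0.03],0.84,0.055]
    - [[0.299,-0.472,0.03],0.84,0.055]
    - [[0.299,-0.472,0.03],0.84,0.055]
    - [[0.299,-0.472,0.03],0.84,0.055]
    - [[0.299,-0.472,0.03],0.84,0.055]
    - [[0.299,-0.472,0.03],0.84,0.055]
    - [[0.299,-0.472,0.03],0.84,0.055]
    - [[0.299,-0.472,0.03],0.84,0.055]
    - [[0.299,-0.472,0.03],0.84,0.055]

```text
time_s: 12.05
eef_pos: [0.4315, -0.1093, 0.0898]
tcp_rot: [[-0.965, 0.262, -0.001], [0.262, 0.965, 0.001], [0.001, 0.0, -1.0]]
force: [0.2, -0.8, 0.1]
width: 0.644
grasp_force: 0.0
```

```bash
cat >> h.py <<'E'
import functools
_rs=arm.read_state
@functools.lru_cache(1)
def st(): return _rs()
class A:
    def __getattr__(s,n): return st if n=="read_state" else getattr(_arm,n)
_arm=arm; arm=A()
def rect(cam,name,z,k=0):
    m=arm.masks_of(cam,name)
    for k in m[:2]:
        ys,xs=np.nonzero(k["region"]);P=np.array([atz(cam,p,z)[:2] for p in np.c_[xs,ys][::10]]).astype(np.float32)*1000
        c,s,a=cv2.minAreaRect(P);B=cv2.boxPoints((c,s,a));e=max([B[1]-B[0],B[2]-B[1]],key=np.linalg.norm)
        print(name,round(k["conf"],2),k["extent"],np.round(c),np.round(s),"yaw",round((np.degrees(np.arctan2(e[1],e[0]))+90)%180-90,1))
E
python3 - <<'E'
from h import *
s=st();print(s["eef_pos"],s["width"],np.degrees(np.arctan2(s["tcp_rot"][1,1],s["tcp_rot"][0,1])));arm.grab_frame("wrist");rect("wrist","toothbrush_case",.02)
E
```

```text
[ 0.43149104 -0.10928802  0.08984118] 0.6439881822233229 74.83854103858872
toothbrush_case 0.65 [298.2, 116.0, 351.4, 350.0] [ 431. -107.] [ 30. 160.] yaw -14.6Traceback (most recent call last):
  File "<stdin>", line 2, in <module>
  File "h.py", line 33, in rect
    ys,xs=np.nonzero(k["region"]);P=np.array([atz(cam,p,z)[:2] for p in np.c_[xs,ys][::10]]).astype(np.float32)*1000
                                              ~~~^^^^^^^^^
  File "h.py", line 12, in atz
    o,d=ray(cam,px); return o+d*(z-o[2])/d[2]
        ~~~^^^^^^^^
  File "h.py", line 4, in ray
    p=arm.camera_params(cam); K=np.array(p["mtx"],float)
ValueError: time passes only in moves, steps and waits
```

>>> step_arm:
  targets:
    - [[0,0.001,0.06],0,0.055]
    - [[0,0.001,0.095],0,0.055]
    - [[0,0.001,0.112],0,0.055]
    - [[0,0.001,0.12],0,0.055]
    - [[0,0.001,0.12],0,0.0]
    - [[0,0.001,0.12],0,0.0]
    - [[0,0.001,0.12],0,0.0]
    - [[0,0.001,0.12],0,0.0]

```text
time_s: 13.15
eef_pos: [0.4331, -0.1102, -0.0278]
tcp_rot: [[-0.965, 0.264, 0.003], [0.264, 0.965, -0.001], [-0.003, -0.0, -1.0]]
force: [-0.8, 1.0, 6.2]
width: 0.338
grasp_force: 61.7
```

>>> step_arm:
  targets:
    - [[0,0,-0.05],0,0]
    - [[0,0,-0.1],0,0]
    - [[-0.03,-0.05,-0.12],0.14,0]
    - [[-0.119,-0.204,-0.12],0.548,0]
    - [[-0.119,-0.204,-0.12],0.548,0]
    - [[-0.119,-0.204,-0.12],0.548,0]
    - [[-0.119,-0.204,-0.12],0.548,0]
    - [[-0.119,-0.204,-0.12],0.548,0]
    - [[-0.119,-0.204,-0.09],0.548,0]
    - [[-0.119,-0.204,-0.09],0.548,0]

```text
time_s: 14.4
eef_pos: [0.4916, -0.3356, 0.0584]
tcp_rot: [[-0.687, 0.727, -0.004], [0.727, 0.687, 0.003], [0.005, -0.001, -1.0]]
force: [0.7, -0.7, -1.0]
width: 0.338
grasp_force: 60.9
```

```bash
sed -i 's/    p=arm.camera_params(cam); K=np.array(p\["mtx"\],float)$/    p=cp(cam); K=np.array(p["mtx"],float)/' h.py; cat >> h.py <<'E'
@functools.lru_cache(9)
def cp(c): return _arm.camera_params(c)
E
python3 - <<'E'
from h import *
s=st();print(s["eef_pos"],s["width"],s["grasp_force"],np.degrees(np.arctan2(s["tcp_rot"][1,1],s["tcp_rot"][0,1])));cv2.imwrite("pics/w7.png",arm.grab_frame("wrist"));rect("wrist","tooth_tray",.055)
E
```

```text
[ 0.49161269 -0.33562459  0.05838987] 0.3380398666700889 60.934932231903076 43.405495240288055
tooth_tray 0.74 [0.0, 46.8, 449.9, 472.4] [ 457. -378.] [221. 220.] yaw 44.3
```

The wrist view gives the blue tray at 221x220 mm, centre (457,-378) and sides at 44°. The case is 54 mm off centre and aligned. Lowering.

>>> step_arm:
  targets:
    - [[0,0,0.04],0,0]
    - [[0,0,0.065],0,0]
    - [[0,0,0.076],0,0]
    - [[0,0,0.081],0,0]
    - [[0,0,0.082],0,0]
    - [[0,0,0.082],0,0.046]
    - [[0,0,0.082],0,0.046]
    - [[0,0,0.06],0,0.046]
    - [[0,0,0.0],0,0.046]
    - [[0,0,-0.06],0,0.05]
    - [[0,0,-0.1],0,0.05]
    - [[0,0,-0.1],0,0.05]

```text
time_s: 16.0
eef_pos: [0.4946, -0.3393, 0.1666]
tcp_rot: [[-0.686, 0.728, 0.008], [0.728, 0.686, -0.006], [-0.01, 0.002, -1.0]]
force: [-0.2, -0.3, 0.1]
width: 0.584
grasp_force: 0.0
```

Both open items are placed. For the two under the glass the tool needs a tilt that the rows don't offer directly. I'll see what the arm does when asked for a pose beyond its reach, high above everything.

>>> step_arm:
  targets:
    - [[0,0,-0.06],0,0.05]
    - [[0,0,-0.12],0,0.05]
    - [[0,0,-0.18],0,0.05]
    - [[0,0,-0.22],0,0.05]
    - [[-0.06,0,-0.22],0,0.05]
    - [[-0.12,0,-0.22],0,0.05]
    - [[-0.18,0,-0.22],0,0.05]
    - [[-0.24,0,-0.22],0,0.05]
    - [[-0.3,0,-0.22],0,0.05]
    - [[-0.36,0,-0.22],0,0.05]

```text
time_s: 17.25
eef_pos: [0.6131, -0.4867, 0.3082]
tcp_rot: [[-0.685, 0.727, 0.037], [0.727, 0.686, -0.029], [-0.046, 0.007, -0.999]]
force: [0.4, 0.4, 0.4]
width: 0.583
grasp_force: 0.0
```

```bash
python3 - <<'E'
from h import *
s=st();print(s["eef_pos"],s["q"].round(3),s["tcp_rot"].round(3).tolist())
E
```

```text
[ 0.61311047 -0.48673585  0.30823774] [-7.15e-01  7.64e-01  1.70e-01  2.00e-03  2.16e+00 -1.47e+00] [[-0.685, 0.727, 0.037], [0.727, 0.686, -0.029], [-0.046, 0.007, -0.999]]
```

>>> step_arm:
  targets:
    - [[-0.3,0,-0.1],0,0.05]
    - [[-0.3,0,-0.1],0,0.05]
    - [[-0.3,0,-0.1],0,0.05]
    - [[-0.3,0,-0.1],0,0.05]
    - [[-0.3,0,-0.1],0,0.05]
    - [[-0.3,0,-0.1],0,0.05]

```text
time_s: 18.0
eef_pos: [0.6281, -0.5336, 0.2752]
tcp_rot: [[-0.682, 0.727, 0.076], [0.725, 0.686, -0.062], [-0.097, 0.012, -0.995]]
force: [-0.2, -0.3, 1.2]
width: 0.585
grasp_force: 0.0
```

```bash
python3 - <<'E'
from h import *
s=st();print(s["eef_pos"],s["q"].round(3),s["tcp_rot"].round(3).tolist())
E
```

```text
[ 0.62812005 -0.5335947   0.27516474] [-0.748  0.809  0.17   0.007  2.065 -1.501] [[-0.682, 0.727, 0.076], [0.725, 0.686, -0.062], [-0.097, 0.012, -0.995]]
```

>>> step_arm:
  targets:
    - [[0.08,0,-0.03],0,0.05]
    - [[0.08,0,-0.03],0,0.05]
    - [[0.08,0,-0.03],0,0.05]

```text
time_s: 18.38
eef_pos: [0.5697, -0.4716, 0.2993]
tcp_rot: [[-0.683, 0.727, 0.076], [0.724, 0.687, -0.062], [-0.098, 0.012, -0.995]]
force: [-0.1, -0.9, 0.9]
width: 0.583
grasp_force: 0.0
```

```bash
python3 - <<'E'
from h import *
s=st();print(s["eef_pos"],s["q"].round(3),s["tcp_rot"].round(3).tolist())
E
```

```text
[ 0.56971245 -0.4715879   0.29933967] [-0.74   0.456  0.624  0.006  1.964 -1.494] [[-0.683, 0.727, 0.076], [0.724, 0.687, -0.062], [-0.098, 0.012, -0.995]]
```

The tilt builds up (5.6° so far) and persists, so repeated short out-of-reach calls can tilt the tool the wrist's way. The tilt's azimuth has to match each object's yaw, so I'm moving to high above azimuth ≈ -9° and building it there for the toothbrush (yaw -14.4°).

>>> step_arm:
  targets:
    - [[0.275,0.252,-0.204],-0.56,0.05]
    - [[0.275,0.252,-0.204],-0.56,0.05]
    - [[0.275,0.252,-0.204],-0.56,0.05]
    - [[0.275,0.252,-0.204],-0.56,0.05]
    - [[0.275,0.252,-0.204],-0.56,0.05]
    - [[0.275,0.252,-0.204],-0.56,0.05]
    - [[0.275,0.252,-0.204],-0.56,0.05]
    - [[0.275,0.252,-0.204],-0.56,0.05]
    - [[0.275,0.252,-0.204],-0.56,0.05]

```text
time_s: 19.5
eef_pos: [0.5522, -0.0892, 0.4766]
tcp_rot: [[-0.964, 0.253, 0.076], [0.249, 0.966, -0.063], [-0.089, -0.041, -0.995]]
force: [0.2, -0.8, -0.8]
width: 0.589
grasp_force: 0.0
```

>>> step_arm:
  targets:
    - [[-0.3,0,0],0,0.05]
    - [[-0.3,0,0],0,0.05]
    - [[-0.3,0,0],0,0.05]

```text
time_s: 19.88
eef_pos: [0.6843, -0.1295, 0.4382]
tcp_rot: [[-0.963, 0.255, 0.091], [0.25, 0.966, -0.066], [-0.104, -0.04, -0.994]]
force: [0.4, 0.0, -0.9]
width: 0.587
grasp_force: 0.0
```

>>> step_arm:
  targets:
    - [[-0.3,0,0],0,0.05]
    - [[-0.3,0,0],0,0.05]
    - [[-0.3,0,0],0,0.05]

```text
time_s: 20.25
eef_pos: [0.753, -0.1545, 0.3858]
tcp_rot: [[-0.956, 0.255, 0.146], [0.246, 0.966, -0.077], [-0.161, -0.038, -0.986]]
force: [0.5, 0.0, 0.2]
width: 0.584
grasp_force: 0.0
```

```bash
python3 - <<'E'
from h import *
s=st();print(s["eef_pos"],s["q"].round(3),s["tcp_rot"].round(3).tolist())
E
```

```text
[ 0.75303798 -0.15452821  0.38582846] [-0.226  0.664  0.171 -0.051  2.145 -1.572] [[-0.956, 0.255, 0.146], [0.246, 0.966, -0.077], [-0.161, -0.038, -0.986]]
```

>>> step_arm:
  targets:
    - [[-0.3,0,-0.18],0,0.05]
    - [[-0.3,0,-0.18],0,0.05]
    - [[-0.3,0,-0.18],0,0.05]

```text
time_s: 20.62
eef_pos: [0.7649, -0.16, 0.4]
tcp_rot: [[-0.946, 0.253, 0.201], [0.24, 0.967, -0.089], [-0.217, -0.036, -0.976]]
force: [0.6, -0.1, -0.9]
width: 0.586
grasp_force: 0.0
```

>>> step_arm:
  targets:
    - [[-0.3,0,-0.18],0,0.05]
    - [[-0.3,0,-0.18],0,0.05]
    - [[-0.3,0,-0.18],0,0.05]

```text
time_s: 21.0
eef_pos: [0.7754, -0.1663, 0.4119]
tcp_rot: [[-0.935, 0.253, 0.249], [0.235, 0.967, -0.099], [-0.265, -0.034, -0.964]]
force: [0.4, -0.7, -0.3]
width: 0.584
grasp_force: 0.0
```

>>> step_arm:
  targets:
    - [[-0.3,0,-0.12],0,0.05]
    - [[-0.3,0,-0.12],0,0.05]

```text
time_s: 21.25
eef_pos: [0.7942, -0.1737, 0.415]
tcp_rot: [[-0.921, 0.252, 0.295], [0.23, 0.967, -0.109], [-0.313, -0.033, -0.949]]
force: [-0.9, 0.0, 0.4]
width: 0.584
grasp_force: 0.0
```

>>> step_arm:
  targets:
    - [[-0.3,0,-0.12],0,0.05]
    - [[-0.3,0,-0.12],0,0.05]

```text
time_s: 21.5
eef_pos: [0.8095, -0.1798, 0.4229]
tcp_rot: [[-0.905, 0.252, 0.342], [0.224, 0.967, -0.119], [-0.361, -0.032, -0.932]]
force: [0.4, -0.9, -0.3]
width: 0.584
grasp_force: 0.0
```

>>> step_arm:
  targets:
    - [[-0.3,0,-0.12],0,0.05]
    - [[-0.3,0,-0.12],0,0.05]

```text
time_s: 21.75
eef_pos: [0.8221, -0.1847, 0.4367]
tcp_rot: [[-0.886, 0.251, 0.391], [0.217, 0.967, -0.13], [-0.411, -0.03, -0.911]]
force: [-0.6, -1.0, -0.9]
width: 0.584
grasp_force: 0.0
```

>>> step_arm:
  targets:
    - [[-0.3,0,-0.12],0,0.05]
    - [[-0.3,0,-0.12],0,0.05]

```text
time_s: 22.0
eef_pos: [0.8314, -0.1885, 0.4542]
tcp_rot: [[-0.863, 0.251, 0.438], [0.21, 0.968, -0.141], [-0.459, -0.029, -0.888]]
force: [-0.2, 0.0, -0.3]
width: 0.585
grasp_force: 0.0
```

Tilt 27.4°, tool y at azimuth 75.5°, which suits the toothbrush. One more short push, then I'll work out the way to the viewing pose in front of the shelf.

>>> step_arm:
  targets:
    - [[-0.3,0,-0.1],0,0.05]
    - [[-0.3,0,-0.1],0,0.05]

```text
time_s: 22.25
eef_pos: [0.8423, -0.1925, 0.47]
tcp_rot: [[-0.839, 0.25, 0.483], [0.202, 0.968, -0.151], [-0.505, -0.029, -0.862]]
force: [-1.1, 0.5, 0.3]
width: 0.584
grasp_force: 0.0
```

```bash
python3 - <<'E'
from h import *
s=st();R=s["tcp_rot"];print(s["eef_pos"],s["q"].round(3),R.round(3).tolist(),np.degrees(np.arccos(-R[2,2])))
print(go([.52,-.08,.42]),go([.54,-.08,.20]))
E
```

```text
[ 0.84230487 -0.19250875  0.47002117] [-0.253  0.611  0.17  -0.026  1.831 -1.592] [[-0.839, 0.25, 0.483], [0.202, 0.968, -0.151], [-0.505, -0.029, -0.862]] 30.402068844706918
(array([ 318.,   30., -130.]), 0) (array([413.,  41.,  70.]), 0)
```

>>> step_arm:
  targets:
    - [[0.318,0.03,-0.13],0,0.05]
    - [[0.318,0.03,-0.13],0,0.05]
    - [[0.318,0.03,-0.13],0,0.05]
    - [[0.318,0.03,-0.13],0,0.05]
    - [[0.318,0.03,-0.13],0,0.05]
    - [[0.318,0.03,-0.13],0,0.05]
    - [[0.413,0.041,0.07],0,0.05]
    - [[0.413,0.041,0.07],0,0.05]
    - [[0.413,0.041,0.07],0,0.05]
    - [[0.413,0.041,0.07],0,0.05]
    - [[0.413,0.041,0.07],0,0.05]

```text
time_s: 23.62
eef_pos: [0.5376, -0.0793, 0.1952]
tcp_rot: [[-0.843, 0.25, 0.476], [0.203, 0.968, -0.149], [-0.498, -0.029, -0.867]]
force: [0.4, 0.3, 0.8]
width: 0.585
grasp_force: 0.0
```

```bash
python3 - <<'E'
from h import *
s=st();R=s["tcp_rot"];print(s["eef_pos"],s["force"],s["width"],R.round(3).tolist())
a=arm.grab_frame("wrist");cv2.imwrite("pics/w8.png",a)
rect("wrist","electric_toothbrush",.013)
for m in arm.landmark_of("wrist","electric_toothbrush")[:2]: print(m,atz("wrist",m["pixel"],0))
E
```

```text
[ 0.53763523 -0.07932152  0.19519618] [0.38042951 0.34006652 0.76326025] 0.5850705778081128 [[-0.843, 0.25, 0.476], [0.203, 0.968, -0.149], [-0.498, -0.029, -0.867]]
electric_toothbrush 0.59 [314.7, 139.0, 339.5, 276.1] [ 657. -111.] [ 28. 182.] yaw -15.1
{'pixel': [328.5, 207.4], 'conf': 0.96} [ 0.65322937 -0.10842194  0.        ]
```

View pics/w8.png

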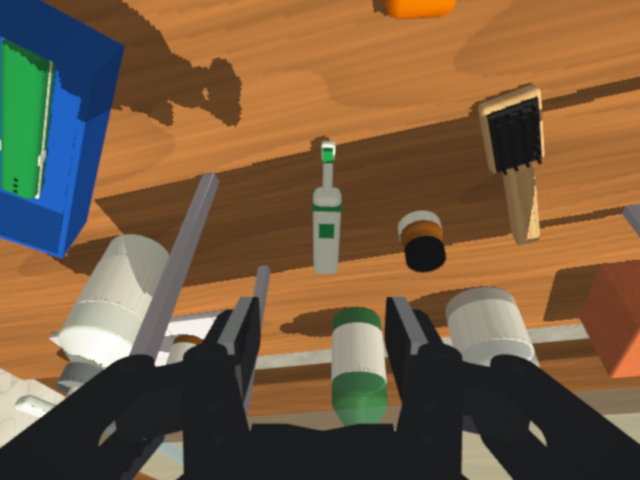

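Wrist picture: the white toothbrush stands upright in view, head at (328,150), body (326,190–273), origin about (328,207). The gap between the fingers is centred on it, and the balm jar (422,240) and posts are well clear. Working out the approach along the tool axis.

```bash
python3 - <<'E'
from h import *
print(go([.659,-.1127,-.0153]))
E
```

```text
(array([  4.,   4., 250.]), 0)
```

>>> step_arm:
  targets:
    - [[0.004,0.004,0.05],0,0.05]
    - [[0.004,0.004,0.1],0,0.05]
    - [[0.004,0.004,0.15],0,0.05]
    - [[0.004,0.004,0.19],0,0.05]
    - [[0.004,0.004,0.22],0,0.05]
    - [[0.004,0.004,0.235],0,0.05]

```text
time_s: 24.52
eef_pos: [0.6513, -0.1107, -0.0051]
tcp_rot: [[-0.84, 0.251, 0.482], [0.203, 0.968, -0.15], [-0.504, -0.029, -0.863]]
force: [-0.4, -0.5, -0.2]
width: 0.589
grasp_force: 0.0
```

```bash
python3 - <<'E'
from h import *
s=st();R=s["tcp_rot"];print(s["eef_pos"],s["force"],R[:,2])
a=arm.grab_frame("wrist");cv2.imwrite("pics/w9.png",a)
rect("wrist","electric_toothbrush",.013)
for m in arm.landmark_of("wrist","electric_toothbrush")[:1]: print(m,atz("wrist",m["pixel"],0))
print(go([.659,-.1127,-.0153]))
E
```

```text
[ 0.65125568 -0.11070406 -0.00512025] [-0.3974664  -0.5175037  -0.19444999] [ 0.48179882 -0.15042458 -0.8632742 ]
electric_toothbrush 0.74 [287.4, 149.8, 359.1, 412.9] [ 664. -113.] [ 33. 200.] yaw -13.6
{'pixel': [324.4, 295.0], 'conf': 0.86} [ 0.65352833 -0.11027876  0.        ]
(array([-2.,  0., 13.]), 0)
```

Well centred (the net again puts the origin at (653,-110)). Last few millimetres, then close.

>>> step_arm:
  targets:
    - [[0,0,0.006],0,0.05]
    - [[0,0,0.012],0,0.05]
    - [[0,0,0.012],0,0.0]
    - [[0,0,0.012],0,0.0]
    - [[0,0,0.012],0,0.0]
    - [[0,0,0.012],0,0.0]

```text
time_s: 25.42
eef_pos: [0.6556, -0.112, -0.0159]
tcp_rot: [[-0.84, 0.25, 0.481], [0.203, 0.968, -0.15], [-0.503, -0.029, -0.864]]
force: [-2.0, 1.1, 1.6]
width: 0.309
grasp_force: 60.9
```

Grasped at 60 N. Now out from under the glass low and level, then over to the blue tray.

```bash
python3 - <<'E'
from h import *
for w in ([.64,-.107,.03],[.43,-.05,.05],[.43,-.05,.1],[.441,-.398,.10],[.441,-.398,-.0095]): print(w,go(w))
E
```

```text
[0.64, -0.107, 0.03] (array([ -9.,  -0., -48.]), 0)
[0.43, -0.05, 0.05] (array([ 169.,    2., -175.]), 0)
[0.43, -0.05, 0.1] (array([ 144.,    0., -218.]), 0)
[0.441, -0.398, 0.1] (array([  64., -334., -160.]), 0)
[0.441, -0.398, -0.0095] (array([ 119., -331.,  -66.]), 0)
```

>>> step_arm:
  targets:
    - [[-0.005,0,-0.025],0,0]
    - [[-0.009,0,-0.048],0,0]
    - [[0.169,0.002,-0.175],0,0]
    - [[0.169,0.002,-0.175],0,0]
    - [[0.169,0.002,-0.175],0,0]
    - [[0.169,0.002,-0.175],0,0]
    - [[0.144,0,-0.218],0,0]
    - [[0.144,0,-0.218],0,0]

```text
time_s: 26.42
eef_pos: [0.4614, -0.0496, 0.1078]
tcp_rot: [[-0.845, 0.254, 0.47], [0.205, 0.967, -0.153], [-0.493, -0.033, -0.869]]
force: [-0.0, 0.2, -0.7]
width: 0.309
grasp_force: 60.5
```

>>> step_arm:
  targets:
    - [[-0.08,-0.334,0.058],0,0]
    - [[-0.08,-0.334,0.058],0,0]
    - [[-0.08,-0.334,0.058],0,0]
    - [[-0.08,-0.334,0.058],0,0]
    - [[-0.08,-0.334,0.058],0,0]
    - [[-0.08,-0.334,0.058],0,0]
    - [[-0.08,-0.334,0.058],0,0]
    - [[-0.08,-0.334,0.058],0,0]

```text
time_s: 27.42
eef_pos: [0.4682, -0.3974, 0.1002]
tcp_rot: [[-0.851, 0.254, 0.46], [0.206, 0.967, -0.153], [-0.483, -0.035, -0.875]]
force: [-0.7, -0.4, -1.1]
width: 0.31
grasp_force: 60.5
```

```bash
python3 - <<'E'
from h import *
s=st();R=s["tcp_rot"];print(s["eef_pos"],s["force"],s["grasp_force"],s["width"],R.round(3).tolist())
a=arm.grab_frame("top");cv2.imwrite("pics/w10.png",a)
a=arm.grab_frame("wrist");cv2.imwrite("pics/w11.png",a)
rect("wrist","tooth_tray",.055); rect("wrist","electric_toothbrush",.12); rect("wrist","toothbrush_case",.025)
print(go([.441,-.398,-.0095]))
E
```

```text
[ 0.46820783 -0.39743242  0.10019821] [-0.73184585 -0.38614372 -1.14377395] 60.458189249038696 0.3095366814531572 [[-0.851, 0.254, 0.46], [0.206, 0.967, -0.153], [-0.483, -0.035, -0.875]]
tooth_tray 0.7 [105.7, 0.0, 639.8, 338.0] [ 456. -378.] [221. 220.] yaw 44.2
toothbrush_case 0.55 [337.1, 77.1, 554.4, 277.4] [ 489. -340.] [ 39. 162.] yaw -45.9
(array([76., -4., 84.]), 0)
```

The tray and case check out from here: tray (456,-378), case (489,-340). Shifting 27 mm back, then lowering straight down.

>>> step_arm:
  targets:
    - [[0.023,-0.007,-0.012],0,0]
    - [[0.04,-0.006,0.02],0,0]
    - [[0.055,-0.005,0.045],0,0]
    - [[0.066,-0.004,0.066],0,0]
    - [[0.072,-0.004,0.078],0,0]
    - [[0.075,-0.004,0.082],0,0]
    - [[0.076,-0.004,0.083],0,0]

```text
time_s: 28.55
eef_pos: [0.4409, -0.3988, -0.0084]
tcp_rot: [[-0.851, 0.254, 0.46], [0.205, 0.967, -0.153], [-0.484, -0.036, -0.874]]
force: [0.6, 0.3, -0.4]
width: 0.315
grasp_force: 60.5
```

>>> step_arm:
  targets:
    - [[0.001,0,0.002],0,0]
    - [[0.001,0,0.002],0,0.044]
    - [[0.001,0,0.002],0,0.044]
    - [[0,0,-0.02],0,0.044]
    - [[0,0,-0.08],0,0.044]
    - [[0,0,-0.14],0,0.05]
    - [[0,0,-0.2],0,0.05]
    - [[0,0,-0.25],0,0.05]

```text
time_s: 29.55
eef_pos: [0.3249, -0.3602, 0.2129]
tcp_rot: [[-0.85, 0.254, 0.461], [0.204, 0.966, -0.156], [-0.485, -0.038, -0.874]]
force: [-0.2, -1.1, 0.4]
width: 0.587
grasp_force: 0.0
```

```bash
python3 - <<'E'
from h import *
s=st();R=s["tcp_rot"];print(s["eef_pos"],s["q"].round(3),R.round(3).tolist())
arm.grab_frame("wrist");rect("wrist","electric_toothbrush",.018);rect("wrist","toothbrush_case",.025)
E
```

```text
[ 0.32487888 -0.36022288  0.21289365] [-1.202 -0.643  1.896  0.383  1.549 -2.467] [[-0.85, 0.254, 0.461], [0.204, 0.966, -0.156], [-0.485, -0.038, -0.874]]
electric_toothbrush 0.66 [308.9, 133.8, 336.6, 272.7] [ 443. -398.] [ 29. 181.] yaw -14.8
electric_toothbrush 0.57 [324.8, 2.9, 348.8, 25.0] [ 258. -340.] [15. 11.] yaw 3.9
toothbrush_case 0.84 [336.2, 180.9, 450.0, 281.2] [ 487. -337.] [ 39. 166.] yaw -45.2
```

The toothbrush lies in the blue tray, (443,-398), clear of the case. For the paddle brush (yaw 11.5°) the tilt must swing about 30° in azimuth. That takes pushes towards +y from the left side, so I'm computing the waypoints.

```bash
python3 - <<'E'
from h import *
from scipy.spatial.transform import Rotation as Ro
s=st();R=s["tcp_rot"]
for w in ([.5,-.1,.45],[.36,.45,.5],[.08,.62,.5]): print(w,go(w))
R2=R@Ro.from_euler('z',-.46).as_matrix();print(R2.round(3).tolist())
print("push",(R2.T@np.array([.02,.3,.1])).round(3))
E
```

```text
[0.5, -0.1, 0.45] (array([-210.,  288., -167.]), 0)
[0.36, 0.45, 0.5] (array([  -3.,  781., -363.]), 0)
[0.08, 0.62, 0.5] (array([ 269.,  874., -520.]), 0)
[[-0.874, -0.148, 0.462], [-0.246, 0.956, -0.16], [-0.418, -0.253, -0.872]]
push [-0.133  0.258 -0.126]
```

>>> step_arm:
  targets:
    - [[-0.1,0.14,-0.1],0,0.05]
    - [[-0.1,0.14,-0.1],0,0.05]
    - [[-0.1,0.14,-0.1],0,0.05]
    - [[-0.21,0.288,-0.167],-0.1,0.05]
    - [[-0.21,0.288,-0.167],-0.2,0.05]
    - [[-0.21,0.288,-0.167],-0.3,0.05]
    - [[-0.1,0.55,-0.26],-0.4,0.05]
    - [[-0.1,0.55,-0.26],-0.46,0.05]
    - [[-0.1,0.55,-0.26],-0.46,0.05]
    - [[-0.003,0.781,-0.363],-0.46,0.05]
    - [[-0.003,0.781,-0.363],-0.46,0.05]
    - [[-0.003,0.781,-0.363],-0.46,0.05]

```text
time_s: 31.2
eef_pos: [0.4086, 0.2535, 0.4754]
tcp_rot: [[-0.875, -0.152, 0.46], [-0.247, 0.957, -0.153], [-0.417, -0.247, -0.875]]
force: [0.7, 0.0, 0.5]
width: 0.589
grasp_force: 0.0
```

```bash
python3 - <<'E'
from h import *
s=st();R=s["tcp_rot"];print(s["eef_pos"],s["q"].round(3),R.round(3).tolist());print(go([.08,.62,.5]))
print("push",(R.T@np.array([.02,.3,.1])).round(3))
E
```

```text
[0.40856404 0.25351576 0.47544268] [ 0.831 -0.273  1.145 -0.507  1.996 -1.231] [[-0.875, -0.152, 0.46], [-0.247, 0.957, -0.153], [-0.417, -0.247, -0.875]]
(array([ 187.,  395., -229.]), 0)
push [-0.133  0.259 -0.124]
```

>>> step_arm:
  targets:
    - [[0.187,0.395,-0.229],0,0.05]
    - [[0.187,0.395,-0.229],0,0.05]
    - [[0.187,0.395,-0.229],0,0.05]
    - [[0.187,0.395,-0.229],0,0.05]
    - [[0.187,0.395,-0.229],0,0.05]
    - [[0.187,0.395,-0.229],0,0.05]
    - [[0.187,0.395,-0.229],0,0.05]
    - [[0.187,0.395,-0.229],0,0.05]

```text
time_s: 32.2
eef_pos: [0.0821, 0.6036, 0.4799]
tcp_rot: [[-0.87, -0.157, 0.467], [-0.249, 0.958, -0.143], [-0.425, -0.241, -0.872]]
force: [6.8, -0.2, 14.9]
width: 0.586
grasp_force: 0.0
```

>>> step_arm:
  targets:
    - [[-0.133,0.259,-0.124],0,0.05]
    - [[-0.133,0.259,-0.124],0,0.05]
    - [[-0.133,0.259,-0.124],0,0.05]

```text
time_s: 32.58
eef_pos: [0.1064, 0.655, 0.4438]
tcp_rot: [[-0.861, -0.171, 0.48], [-0.248, 0.963, -0.103], [-0.445, -0.208, -0.871]]
force: [0.4, -0.9, 1.1]
width: 0.588
grasp_force: 0.0
```

>>> step_arm:
  targets:
    - [[-0.133,0.259,-0.124],0,0.05]
    - [[-0.133,0.259,-0.124],0,0.05]

```text
time_s: 32.83
eef_pos: [0.119, 0.6894, 0.4235]
tcp_rot: [[-0.85, -0.187, 0.493], [-0.249, 0.967, -0.062], [-0.465, -0.175, -0.868]]
force: [0.4, 0.3, 0.1]
width: 0.586
grasp_force: 0.0
```

```bash
python3 - <<'E'
from h import *
s=st();R=s["tcp_rot"];print(s["eef_pos"],s["q"].round(3),R.round(3).tolist())
print("push",(R.T@np.array([.02,.3,.1])).round(3))
E
```

```text
[0.11904909 0.68940316 0.42347843] [ 1.614  0.675  0.169 -0.69   2.264 -0.653] [[-0.85, -0.187, 0.493], [-0.249, 0.967, -0.062], [-0.465, -0.175, -0.868]]
push [-0.138  0.269 -0.096]
```

>>> step_arm:
  targets:
    - [[-0.11,0.27,-0.15],0,0.05]
    - [[-0.11,0.27,-0.15],0,0.05]

```text
time_s: 33.08
eef_pos: [0.1165, 0.7185, 0.4073]
tcp_rot: [[-0.838, -0.206, 0.505], [-0.25, 0.968, -0.021], [-0.485, -0.144, -0.863]]
force: [0.6, -0.4, 0.7]
width: 0.588
grasp_force: 0.0
```

>>> step_arm:
  targets:
    - [[-0.11,0.27,-0.15],0,0.05]
    - [[-0.11,0.27,-0.15],0,0.05]

```text
time_s: 33.33
eef_pos: [0.1119, 0.7442, 0.3965]
tcp_rot: [[-0.826, -0.226, 0.516], [-0.251, 0.968, 0.023], [-0.505, -0.111, -0.856]]
force: [0.2, -0.1, 0.7]
width: 0.582
grasp_force: 0.0
```

>>> step_arm:
  targets:
    - [[-0.11,0.27,-0.15],0,0.05]
    - [[-0.11,0.27,-0.15],0,0.05]

```text
time_s: 33.58
eef_pos: [0.1055, 0.7668, 0.3905]
tcp_rot: [[-0.814, -0.248, 0.526], [-0.25, 0.966, 0.068], [-0.525, -0.076, -0.848]]
force: [-0.1, 0.4, -0.1]
width: 0.587
grasp_force: 0.0
```

>>> step_arm:
  targets:
    - [[-0.11,0.27,-0.15],0,0.05]
    - [[-0.11,0.27,-0.15],0,0.05]

```text
time_s: 33.83
eef_pos: [0.0971, 0.7871, 0.3896]
tcp_rot: [[-0.801, -0.271, 0.534], [-0.248, 0.962, 0.117], [-0.546, -0.039, -0.837]]
force: [-0.4, -0.4, -0.7]
width: 0.584
grasp_force: 0.0
```

```bash
python3 - <<'E'
from h import *
s=st();R=s["tcp_rot"];print(s["eef_pos"],s["q"].round(3),R.round(3).tolist())
for w in ([.35,.45,.46],[.5,.05,.42],[.54,.05,.2]): print(w,go(w))
E
```

```text
[0.09710324 0.78708788 0.38959434] [ 1.662  0.737  0.17  -0.659  2.052 -0.564] [[-0.801, -0.271, 0.534], [-0.248, 0.962, 0.117], [-0.546, -0.039, -0.837]]
[0.35, 0.45, 0.46] (array([-157., -396.,   37.]), 0)
[0.5, 0.05, 0.42] (array([-157., -819.,  104.]), 0)
[0.54, 0.05, 0.2] (array([ -69., -822.,  309.]), 0)
```

Tilt is 33° at azimuth 12.4°, and a turn of +0.07 makes the finger line level and square to the paddle brush. Going to its viewing pose.

>>> step_arm:
  targets:
    - [[-0.157,-0.819,0.104],0.071,0.055]
    - [[-0.157,-0.819,0.104],0.071,0.055]
    - [[-0.157,-0.819,0.104],0.071,0.055]
    - [[-0.157,-0.819,0.104],0.071,0.055]
    - [[-0.157,-0.819,0.104],0.071,0.055]
    - [[-0.157,-0.819,0.104],0.071,0.055]
    - [[-0.157,-0.819,0.104],0.071,0.055]
    - [[-0.157,-0.819,0.104],0.071,0.055]
    - [[-0.157,-0.819,0.104],0.071,0.055]
    - [[-0.157,-0.819,0.104],0.071,0.055]
    - [[-0.157,-0.819,0.104],0.071,0.055]
    - [[-0.157,-0.819,0.104],0.071,0.055]

```text
time_s: 35.33
eef_pos: [0.4459, 0.1488, 0.4176]
tcp_rot: [[-0.817, -0.214, 0.536], [-0.179, 0.977, 0.116], [-0.548, -0.001, -0.836]]
force: [0.7, 0.2, 0.1]
width: 0.645
grasp_force: 0.0
```

```bash
python3 - <<'E'
from h import *
s=st();R=s["tcp_rot"];print(s["eef_pos"],s["q"].round(3),R.round(3).tolist())
print(go([.51,.05,.2]),go([.51,.05,.4]))
E
```

```text
[0.44586563 0.14879635 0.41762902] [ 0.278 -0.66   1.548 -0.036  1.675 -1.523] [[-0.817, -0.214, 0.536], [-0.179, 0.977, 0.116], [-0.548, -0.001, -0.836]]
(array([  85., -110.,  205.]), 0) (array([ -25., -110.,   38.]), 0)
```

>>> step_arm:
  targets:
    - [[0.085,-0.11,0.205],0,0.05]
    - [[0.085,-0.11,0.205],0,0.05]
    - [[0.085,-0.11,0.205],0,0.05]
    - [[0.085,-0.11,0.205],0,0.05]
    - [[0.085,-0.11,0.205],0,0.05]
    - [[0.085,-0.11,0.205],0,0.05]

```text
time_s: 36.08
eef_pos: [0.5097, 0.0518, 0.2016]
tcp_rot: [[-0.816, -0.213, 0.537], [-0.179, 0.977, 0.115], [-0.549, -0.002, -0.836]]
force: [-0.1, -0.3, 0.5]
width: 0.589
grasp_force: 0.0
```

```bash
python3 - <<'E'
from h import *
s=st();R=s["tcp_rot"];print(s["eef_pos"],s["width"],R.round(3).tolist())
a=arm.grab_frame("wrist");cv2.imwrite("pics/w12.png",a)
rect("wrist","paddle_brush",.015)
for m in arm.landmark_of("wrist","paddle_brush")[:2]: print(m,atz("wrist",m["pixel"],0))
for k in arm.masks_of("wrist","paddle_brush")[:1]:
    ys,xs=np.nonzero(k["region"])
    for r in range(ys.min()+2,ys.max(),8):
        x=xs[ys==r]; L,Rr=atz("wrist",(x.min(),r),.015),atz("wrist",(x.max(),r),.015);print(r,x.min(),x.max(),((L+Rr)/2)[:2].round(3),round(np.linalg.norm(L-Rr),3))
E
```

```text
[0.50965012 0.05183188 0.20156718] 0.5888253750114948 [[-0.816, -0.213, 0.537], [-0.179, 0.977, 0.115], [-0.549, -0.002, -0.836]]
paddle_brush 0.71 [295.1, 139.2, 346.6, 268.4] [649.  76.] [186.  45.] yaw 10.8
{'pixel': [320.5, 202.4], 'conf': 0.78} [0.64352166 0.0782808  0.        ]
144 298 343 [0.559 0.06 ] 0.041
152 296 344 [0.568 0.062] 0.044
160 295 344 [0.577 0.063] 0.046
168 296 342 [0.586 0.065] 0.044
176 297 341 [0.596 0.067] 0.043
184 297 341 [0.605 0.069] 0.044
192 297 341 [0.616 0.071] 0.045
200 298 340 [0.627 0.073] 0.044
208 304 331 [0.638 0.074] 0.029
216 307 329 [0.65  0.077] 0.024
224 308 328 [0.662 0.08 ] 0.022
232 307 328 [0.675 0.082] 0.024
240 307 327 [0.689 0.084] 0.023
248 307 327 [0.703 0.087] 0.024
256 307 326 [0.718 0.089] 0.023
264 308 325 [0.734 0.093] 0.021
```

The wrist profile is clean: head 45 mm wide, handle 23 mm wide, axis yaw about 10.7°, origin about (646,76). I'll grip just behind the origin on the handle to keep off the bristles.

```bash
python3 - <<'E'
from h import *
print(go([.673,.0822,-.0145]))
E
```

```text
(array([-19.,  -5., 272.]), 0)
```

>>> step_arm:
  targets:
    - [[-0.019,-0.005,0.03],0,0.056]
    - [[-0.019,-0.005,0.09],0,0.056]
    - [[-0.019,-0.005,0.15],0,0.056]
    - [[-0.019,-0.005,0.2],0,0.056]
    - [[-0.019,-0.005,0.235],0,0.056]
    - [[-0.019,-0.005,0.255],0,0.056]

```text
time_s: 37.02
eef_pos: [0.6626, 0.0807, -0.0057]
tcp_rot: [[-0.819, -0.215, 0.533], [-0.18, 0.977, 0.116], [-0.545, -0.001, -0.838]]
force: [1.4, 0.1, 0.1]
width: 0.655
grasp_force: 0.0
```

```bash
python3 - <<'E'
from h import *
s=st();R=s["tcp_rot"];print(s["eef_pos"],s["force"],R.round(3).tolist())
a=arm.grab_frame("wrist");cv2.imwrite("pics/w13.png",a)
for k in arm.masks_of("wrist","paddle_brush")[:1]:
    ys,xs=np.nonzero(k["region"]);print(k["conf"],k["extent"])
    for r in range(ys.min()+2,ys.max(),14):
        x=xs[ys==r]; L,Rr=atz("wrist",(x.min(),r),.02),atz("wrist",(x.max(),r),.02);print(r,x.min(),x.max(),((L+Rr)/2)[:2].round(3),round(np.linalg.norm(L-Rr),3))
print(go([.673,.0822,-.0145]))
E
```

```text
[ 0.66255556  0.08066204 -0.00565295] [1.35269179 0.07586552 0.14036639] [[-0.819, -0.215, 0.533], [-0.18, 0.977, 0.116], [-0.545, -0.001, -0.838]]
0.78 [248.0, 101.4, 415.3, 390.6]
105 258 333 [0.558 0.051] 0.017
119 249 410 [0.56  0.059] 0.038
133 247 414 [0.563 0.061] 0.041
147 248 410 [0.567 0.061] 0.041
161 250 407 [0.571 0.062] 0.041
175 252 403 [0.576 0.063] 0.041
189 254 400 [0.581 0.064] 0.041
203 256 396 [0.586 0.065] 0.041
217 257 392 [0.592 0.065] 0.041
231 259 390 [0.598 0.067] 0.041
245 260 386 [0.605 0.068] 0.041
259 263 382 [0.612 0.069] 0.041
273 266 378 [0.62  0.071] 0.04
287 280 366 [0.628 0.073] 0.032
301 293 365 [0.637 0.077] 0.028
315 293 348 [0.648 0.076] 0.023
329 294 345 [0.66  0.079] 0.022
343 294 343 [0.674 0.081] 0.023
357 294 340 [0.689 0.083] 0.023
371 295 339 [0.706 0.087] 0.023
385 296 336 [0.725 0.09 ] 0.023
(array([-4., -1., 13.]), 0)
```

View pics/w13.png

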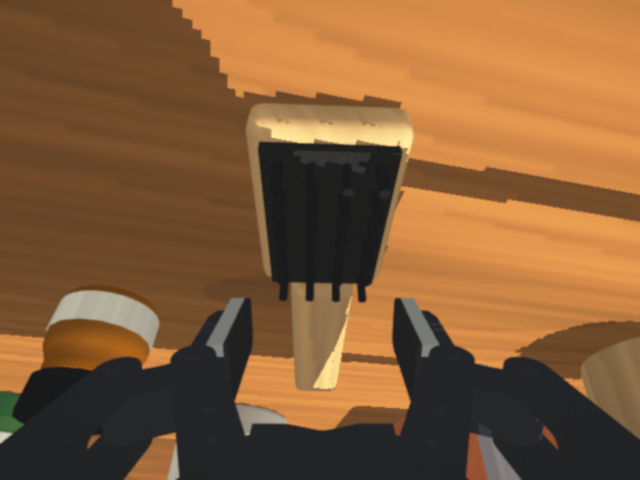

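Last picture: the open fingers (tips at about (240,300) and (405,300)) straddle the handle (294–345) just beyond the bristles, and the jar is clear on the left. Closing.

>>> step_arm:
  targets:
    - [[-0.003,-0.001,0.006],0,0.056]
    - [[-0.003,-0.001,0.012],0,0.056]
    - [[-0.003,-0.001,0.012],0,0.0]
    - [[-0.003,-0.001,0.012],0,0.0]
    - [[-0.003,-0.001,0.012],0,0.0]
    - [[-0.003,-0.001,0.012],0,0.0]

```text
time_s: 37.88
eef_pos: [0.6713, 0.0803, -0.0121]
tcp_rot: [[-0.818, -0.213, 0.535], [-0.179, 0.977, 0.115], [-0.547, -0.002, -0.837]]
force: [-1.2, 0.2, 4.2]
width: 0.256
grasp_force: 60.4
```

```bash
python3 - <<'E'
from h import *
s=st();print(s["eef_pos"])
for w in ([.655,.078,.03],[.50,.045,.06],[.50,.045,.1],[.49,.357,.10]): print(w,go(w))
E
```

```text
[ 0.67134982  0.08025673 -0.01212148]
[0.655, 0.078, 0.03] (array([ -9.,   1., -44.]), 0)
[0.5, 0.045, 0.06] (array([ 107.,    2., -156.]), 0)
[0.5, 0.045, 0.1] (array([  85.,    2., -190.]), 0)
[0.49, 0.357, 0.1] (array([  37.,  309., -159.]), 0)
```

>>> step_arm:
  targets:
    - [[-0.005,0,-0.022],0,0]
    - [[-0.009,0.001,-0.044],0,0]
    - [[0.107,0.002,-0.156],0,0]
    - [[0.107,0.002,-0.156],0,0]
    - [[0.107,0.002,-0.156],0,0]
    - [[0.107,0.002,-0.156],0,0]
    - [[0.085,0.002,-0.19],0,0]
    - [[0.085,0.002,-0.19],0,0]

```text
time_s: 38.88
eef_pos: [0.5018, 0.0451, 0.1038]
tcp_rot: [[-0.815, -0.213, 0.539], [-0.179, 0.977, 0.115], [-0.551, -0.003, -0.834]]
force: [0.9, 0.4, -0.9]
width: 0.259
grasp_force: 59.8
```

```bash
python3 - <<'E'
from h import *
s=st();print(s["eef_pos"],s["force"],s["width"],s["grasp_force"],s["tcp_rot"].round(3).tolist())
print(go([.501,.376,.1]))
E
```

```text
[0.50179234 0.04509742 0.10383332] [ 0.89560723  0.39031305 -0.88549499] 0.25865062841001474 59.841225415002555 [[-0.815, -0.213, 0.539], [-0.179, 0.977, 0.115], [-0.551, -0.003, -0.834]]
(array([-57., 323.,  41.]), 0)
```

>>> step_arm:
  targets:
    - [[-0.057,0.323,0.041],0,0]
    - [[-0.057,0.323,0.041],0,0]
    - [[-0.057,0.323,0.041],0,0]
    - [[-0.057,0.323,0.041],0,0]
    - [[-0.057,0.323,0.041],0,0]
    - [[-0.057,0.323,0.041],0,0]
    - [[-0.057,0.323,0.041],0,0]
    - [[-0.057,0.323,0.041],0,0]

```text
time_s: 39.88
eef_pos: [0.4992, 0.375, 0.0946]
tcp_rot: [[-0.819, -0.213, 0.533], [-0.18, 0.977, 0.114], [-0.545, -0.003, -0.839]]
force: [-0.6, -0.2, 0.3]
width: 0.256
grasp_force: 59.8
```

```bash
python3 - <<'E'
from h import *
s=st();print(s["eef_pos"],s["force"],s["grasp_force"],s["tcp_rot"].round(3).tolist())
cv2.imwrite("pics/w14.png",arm.grab_frame("wrist"))
rect("wrist","hair_tray",.055);rect("wrist","round_brush",.025);rect("wrist","paddle_brush",.12)
print(go([.501,.376,-.005]))
E
```

```text
[0.49918564 0.37500635 0.09455806] [-0.60884456 -0.16870066  0.2781295 ] 59.83934324816801 [[-0.819, -0.213, 0.533], [-0.18, 0.977, 0.114], [-0.545, -0.003, -0.839]]
hair_tray 0.87 [43.9, 0.7, 637.2, 305.9] [455. 407.] [222. 220.] yaw 31.9
round_brush 0.87 [452.3, 1.5, 531.1, 232.3] [446. 460.] [155.  34.] yaw 32.8
paddle_brush 0.92 [239.4, 85.6, 428.6, 396.0] [485. 371.] [195.  44.] yaw 10.9
(array([53.,  1., 85.]), 0)
```

Tray measured at 222x220 mm, centre (455,407), with the round brush well off the planned spot. Lowering.

>>> step_arm:
  targets:
    - [[0.015,0.006,0.025],0,0]
    - [[0.033,0.006,0.053],0,0]
    - [[0.045,0.006,0.072],0,0]
    - [[0.05,0.006,0.08],0,0]
    - [[0.053,0.006,0.084],0,0]
    - [[0.053,0.006,0.084],0,0]

```text
time_s: 40.83
eef_pos: [0.4999, 0.3819, -0.0023]
tcp_rot: [[-0.818, -0.213, 0.535], [-0.179, 0.977, 0.116], [-0.547, -0.001, -0.837]]
force: [-0.2, -0.5, -0.5]
width: 0.261
grasp_force: 59.8
```

>>> step_arm:
  targets:
    - [[0.001,0,0.002],0,0]
    - [[0.002,0,0.003],0,0]
    - [[0.002,0,0.003],0,0]

```text
time_s: 41.2
eef_pos: [0.4995, 0.3818, -0.0067]
tcp_rot: [[-0.818, -0.213, 0.534], [-0.179, 0.977, 0.115], [-0.546, -0.001, -0.838]]
force: [-0.2, -0.7, -0.8]
width: 0.259
grasp_force: 59.8
```

>>> step_arm:
  targets:
    - [[0,0,0],0,0.03]
    - [[0,0,0],0,0.04]
    - [[0,0,0],0,0.04]
    - [[0,0,-0.02],0,0.04]
    - [[0,0,-0.08],0,0.04]
    - [[0,0,-0.14],0,0.05]
    - [[0,0,-0.2],0,0.05]
    - [[0,0,-0.26],0,0.05]
    - [[0,0,-0.26],0,0.05]

```text
time_s: 42.32
eef_pos: [0.3603, 0.3534, 0.2184]
tcp_rot: [[-0.814, -0.215, 0.539], [-0.176, 0.977, 0.124], [-0.553, 0.006, -0.833]]
force: [0.6, -0.2, -0.7]
width: 0.583
grasp_force: 0.0
```

```bash
python3 - <<'E'
from h import *
s=st();print(s["time_s"],s["eef_pos"],s["width"],s["grasp_force"])
cv2.imwrite("pics/fw.png",arm.grab_frame("wrist"));rect("wrist","paddle_brush",.018);rect("wrist","round_brush",.025)
cv2.imwrite("pics/ft.png",arm.grab_frame("top"))
for n,z in [("electric_toothbrush",.018),("toothbrush_case",.025),("soap",.02),("cream_tin",.024)]: rect("top",n,z)
# change in the picture off the arm
a=cv2.imread("pics/top0.png").astype(int);b=cv2.imread("pics/ft.png").astype(int)
print("riser/top edge diff",np.abs(a-b)[85:130,215:425].mean(), "bottles",np.abs(a-b)[40:165,430:560].mean(),"yellow",np.abs(a-b)[310:395,445:480].mean())
cv2.imwrite("pics/fs.png",arm.grab_frame("scene"));rect("scene","paddle_brush",.02);rect("scene","balm_jar",.03)
E
```

```text
42.325 [0.3603185  0.35338708 0.21839822] 0.5834728631139411 0.0
paddle_brush 0.79 [297.9, 114.5, 350.2, 247.0] [479. 376.] [182.  45.] yaw 9.5
round_brush 0.72 [365.1, 90.9, 430.6, 232.4] [433. 451.] [182.  33.] yaw 33.1
electric_toothbrush 0.76 [450.0, 316.4, 474.4, 388.3] [ 182. -349.] [167.  29.] yaw 4.5
electric_toothbrush 0.68 [467.3, 213.2, 490.4, 277.4] [ 440. -398.] [ 31. 167.] yaw -14.1
toothbrush_case 0.68 [427.4, 197.3, 479.6, 249.1] [ 494. -337.] [ 30. 157.] yaw -46.4
soap 0.58 [301.9, 224.0, 325.5, 252.2] [454.   2.] [41. 72.] yaw -6.4
cream_tin 0.94 [395.0, 255.4, 419.7, 279.5] [ 388. -218.] [50. 48.] yaw 36.5
riser/top edge diff 0.4552733686067019 bottles 0.4198974358974359 yellow 0.4385434173669468
paddle_brush 0.88 [424.6, 242.9, 462.0, 277.0] [476. 380.] [147.  21.] yaw 3.3
balm_jar 0.85 [336.3, 331.4, 352.0, 355.9] [697. -19.] [40. 77.] yaw -20.6
balm_jar 0.46 [249.2, 230.4, 446.0, 387.9] [544.  68.] [408. 577.] yaw -89.3
```

All four lie in their trays, and the shelf, bystanders and yellow look-alike show no change. Handing in.

```bash
python3 -c "
from station import arm
print(arm.close_job())"
```

```text
the job is handed in; nothing more can be done
None
```

I handed the job in at about 43 s: both hair brushes lie in the wooden tray, the electric toothbrush and green case lie in the blue tray, and the final camera check showed nothing else moved; no verdict came back.

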